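# Rack two silvered mirror discs in the drying cassette

### The arm

A 6-joint arm with a two-finger parallel gripper is mounted at the origin on the work surface. World frame = base frame: x ahead of the robot, y to its left, z up, the work surface at z = 0. Lengths are in mm, angles in rad, forces in N, time in s.
With the tool pointing down it reaches from about 275 to 1000 mm from the base axis. Payload 8.4 kg.
Tool frame: the origin (TCP) lies midway between the tips of the shut fingers; the grasp point (between the pads) lies 19 mm behind it; y points along the fingers, z is the direction in which the jaws open and shut, and the axes are right-handed (so a half turn about y gives the same grasp; the last joint's range is limited). The gripper opens to 85 mm and grips with 20 to 120 N. Pads are 22 mm wide; open, the fingers measure 114 mm over their backs; the gripper's body (76 mm by 85 mm) begins 54 mm behind the grasp point. The pads swing forward as they close: fully open they stand 13 mm farther back than shut.
Start: joints at [1.213, 0.353, 1.633, -0, 1.155, -0.002], TCP at [217.711, 585.858, 231.281] pointing down, gripper open.
Joint ranges: [-2.63, 2.63], [-0.92, 2.1], [0.06, 2.66], [-1.3, 4.44], [0, 2.69], [-3.02, 3.02]. Speed limits (rad/s): [2.22, 2.22, 2.79, 3.14, 3.14, 3.14].

### API

Orientations are given as [roll, pitch, yaw] about the fixed x, y, z axes, in that order (R = Rz(yaw) Ry(pitch) Rx(roll)).
In Python, from rig import r gives the robot as it stands. The module is installed in compiled form; this text tells all that it offers.
- The arm moves only by the tool apply_moves, never from a script. Its argument "plan" is text: rows parted by semicolons, each of 7 numbers parted by spaces: the shift along the tool's x, y, z in cm, then the turn, a rotation vector about the tool's x, y, z in degrees, then the closure, from 0 (fully open) to 1 (shut). A call has 1 to 20 rows; each row shifts and turns the pose as measured when the row begins, along the tool's axes as they then stand; what a row does not reach is not made up. A row lasts 1/10 s, in which the tool goes at most 50 mm and 8.59 degrees, less where a joint would pass 70% of its speed; a pose out of reach is approached as far as the arm can. A call is refused whole if a number of a shift passes 5 or a number of a turn 8.59, either way. A call with a gripper value outside its range is refused whole. The fingers move at their own pace and stop on an object; "squeeze" is the grip in N (left out, the last holds). Time passes only in rows, so rows that do not move let the fingers close. It gives the time, the measured TCP pose, the force and the opening at its end, in the units of the state.
- r.sense(): the state, without advancing time (a new reading comes with each control period).
- r.grab_frame(name): name is "side" or "top"; returns the picture (400x640x3 uint8, blue, green, red); there is no depth.
- r.get_calibration(name): a dict with "vertical_fov" (degrees; the focal length in pixels is half the picture's height over the tangent of half this angle, whatever the lens; pixels are square), "cx", "cy" (the principal point, pixels), "R" (3x3) and "t" (3): a world point X has camera coordinates R X + t. Camera axes: x right, y down, z forward; pixel columns grow to the right and rows downward; lengths in mm; the calibration is good to about 2 mm. A picture is of the moment at which its call begins. get_calibration takes no time and is no camera call.
- r.sign_off(): hands the job in, once; it reports no verdict.
The state is a dict: "clock": time; "qpos": joint angles; "qvel": joint speeds; "joint_efforts": joint torques, N m; "eef_pos": TCP position; "tcp_rot": TCP orientation; "contact_force": force on the tool from outside, world axes, zero at the start; "wrist_torque": the same for the moment, N m; "opening": opening from 0.0 (shut) to 1.0 (fully open).
Only numpy, scipy, OpenCV 4.12 (cv2) and the standard library are available. Lean on these libraries where they do the work, as an engineer would, in place of code of your own. Each camera call takes 0.05 s, during which the arm holds its last target. There are 200 camera calls.

### The job

Put the two mirrored glass discs from the rubber pucks into the drying cassette, shiny face up: the thick gold one in the tall bottom slot, the thin silver one in the top slot, leaving the middle slot empty for air. Slide each disc fully home until it rests against the orange stop, gently enough not to shift that stop. Do not drop a disc on the bench or knock the other things about.

Things in the scene. Friction and masses are not known exactly. Their poses are not given: they have to be found in the camera images.
- thin_center (a point): Thin glass disc, 64 mm diameter, 6 mm thick, about 50 g, silver mirror face up (own z). Point: its centre, half-way up. It starts on one of two black rubber pucks (36 mm diameter, tops 32 mm above the bench) on the tray: its rim overhangs 14 mm all round, to be gripped across the diameter from above.
- thick_center (a point): Thick glass disc, 64 mm diameter, 11 mm thick, about 90 g, gold mirror face up (own z). The point is its centre, half-way up. It starts on the other puck.
- tray: Red tray plate 90 x 190 x 6 mm, fixed for the episode, with the two pucks at y = -55 and +55 mm in its frame. Origin: centre of its underside; x across, y along its length.
- rack: Drying cassette, fixed: blue foot, clear cheeks and top plate, white shelves; three horizontal slots one above another, open to its own -x. Discs slide in level along its +x. Origin: on the plane of the cheeks' front edges, mid-width; z up. In mm here: cheeks' inner faces y = -34.5 and 34.5, 5 thick, x = 0 to 56. Top of plate z = 90; clamp knob on it at the back to z = 104.
- slot_low (a point): Bottom slot (tall, for the thick disc): point on its floor at the cheek plane, mid-width; axes as the cassette's. In the cassette's frame floor z = 40, ceiling z = 55 mm. Above it the middle slot, floor 60, ceiling 70 mm, stays empty.
- slot_top (a point): Top slot (for the thin disc): point on its floor at the cheek plane, mid-width. In the cassette's frame floor z = 75, ceiling 85 mm (the clear plate, which has no tongue).
- tongue_tip (a point): Front end of the bottom shelf's tongue, mid-width, on its top face. All shelves (5 mm thick) have one: 26 mm wide, sticking out 34 mm in front of the cheeks, carrying a disc that is part-way in; nothing beside or under them. Fingers round a disc's width meet the cheeks before it is home: let go with its centre over the tongue, then push its rear rim with half-open fingers straddling the tongues.
- stop_face (a point): Middle of the front face of the orange upright stop bar (30 mm wide, passing all three slots); axes as the cassette's. Home: disc rim touching it, disc centre 32 mm in front of it. Set 46 to 54 mm behind the cheek plane, differently each time, held by friction only: it slips back under more than about 12 N. A disc slides with under 2 N.
- baubles_base (a point): Dark wooden stand 90 x 170 mm with two silvered glass balls on stems, about 205 mm high; bystander. Point: centre of its base block.
- bottle_mid (a point): Amber bottle, 60 mm diameter, 150 mm high; bystander. Point half-way up.
- beaker_mid (a point): Clear beaker, 68 mm diameter, 80 mm high; bystander. Point half-way up.
- dropper_mid (a point): Small amber jar, 32 mm diameter, 60 mm high; bystander. Point half-way up.
- dish_mid (a point): Small white dish, 90 mm diameter, 22 mm high; bystander. Point half-way up.
- brush_grip (a point): Brush, 170 mm long, lying flat; bystander. Point on its handle.
Mind the look-alikes: they are no part of the job. Leave any purple or red look-alike of the part that bears thick_center alone. What is shaped like the part that bears thin_center but blue or brown is not meant.

How it is judged (in metres and radians):
At the end, for the whole second after the job is handed in: Thick disc flat in the bottom slot, thin disc flat in the top slot, shiny faces up, rims within 2 mm of the orange stop, centred within 6 mm, at rest and released. Stop never shifted over 2 mm, no disc fallen to the bench, no bystander moved over 30 mm (x of thick_center in the frame of stop_face between -0.034 and -0.028 m and y of thick_center in the frame of rack between -0.006 and 0.006 m and z of thick_center in the frame of rack between 0.042 and 0.05 m and angle between each of thick_center, thin_center's own z axis and vertical below 0.08 rad and linear speed of each of thick, thin below 0.02 m/s and x of thin_center in the frame of stop_face between -0.034 and -0.028 m and y of thin_center in the frame of rack between -0.006 and 0.006 m and z of thin_center in the frame of rack between 0.075 and 0.082 m); the robot touches nothing.
It fails at once if the orange stop is shoved more than 2 mm from where it was set (distance of stop_face from where it was at the start of the episode above 0.002 m).
It fails at once if a disc falls to the tray or the bench (height (world z) of any of thin_center, thick_center below 0.018 m).
It fails at once if a bystander is knocked more than 30 mm away (distance of any of baubles_base, bottle_mid, beaker_mid, dropper_mid, dish_mid, brush_grip from where it was at the start of the episode above 0.03 m).
It also fails if it takes over 70 s, if anything falls off the work surface, if the arm or the gripper's body presses on something with over 40 N, if the wrist force passes 120 N, or if a joint passes its speed limit or range.

## Working session

There is one attempt and no reset: what is moved stays moved. The work goes in short steps, Python scripts to look and compute and a tool call to move; the robot and the scene stay as the last step left them, time stands still between calls to the robot, and variables do not carry over. Pictures are saved under pics/ and viewed, about 8 in all and at most 12, crops included, and the job is handed in when it is done.

Besides the shell and the picture viewer there is one more tool, called after "Request:" by a JSON object that holds its "api" and its "payload", one argument or row to a line. apply_moves: Moves the arm, as the interface text tells. Its arguments: {"type":"object","properties":{"plan":{"type":"string"},"squeeze":{"type":"number"}},"required":["plan"]}

```bash
mkdir -p pics; python3 - <<'E'
from rig import r
import cv2,numpy as np
for n in("side","top"):
    f=r.grab_frame(n); cv2.imwrite(f"pics/{n}0.png",f); c=r.get_calibration(n); print(n,c)
print(r.sense())
E
```

```text
side {'vertical_fov': 46.17897754860179, 'cx': 312.81762878337787, 'cy': 195.80651409499345, 'R': array([[ 0.7929458 , -0.60917033, -0.01218456],
       [-0.34406444, -0.431179  , -0.83408892],
       [ 0.5028485 ,  0.66557958, -0.55149543]]), 't': array([-452.45661642,  271.4789542 , 1049.76190066])}
top {'vertical_fov': 53.345078373268684, 'cx': 322.3036235767595, 'cy': 200.33635167714573, 'R': array([[ 0.02223593, -0.99950314,  0.02233899],
       [-0.98781883, -0.02540718, -0.15352015],
       [ 0.15401144, -0.01865321, -0.98789298]]), 't': array([-51.2279716 , 553.35773278, 957.17508487])}
{'clock': 0.1, 'qpos': array([ 1.21256275e+00,  3.53574432e-01,  1.63407052e+00,  2.16104337e-05,
        1.15518340e+00, -2.41103793e-03]), 'qvel': array([ 0.00023693, -0.00050089, -0.00201695, -0.00112913, -0.00131167,
        0.00012086]), 'joint_efforts': array([-9.67639317e-04, -6.06356406e+01, -3.42819321e+01,  6.06723597e-05,
        3.94670205e-03,  8.59360583e-09]), 'eef_pos': array([217.57603255, 585.44941329, 230.63493088]), 'tcp_rot': array([-1.57203197e+00,  2.27391614e-05, -3.55831294e-01]), 'contact_force': array([-0.56673873,  0.25270804,  0.10789189]), 'wrist_torque': array([-0.02944397, -0.02573713,  0.01507099]), 'opening': 0.9953395219512626}
```

View pics/side0.png

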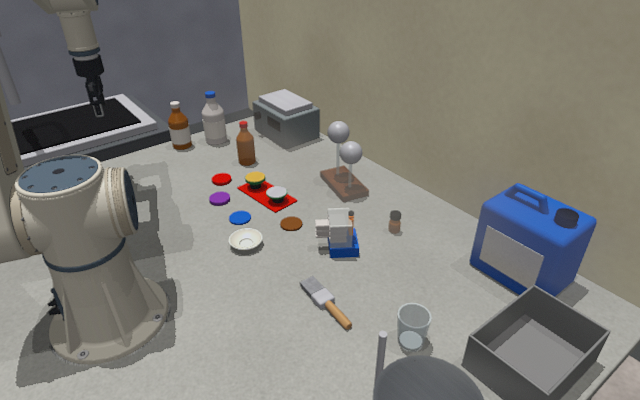

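View pics/top0.png

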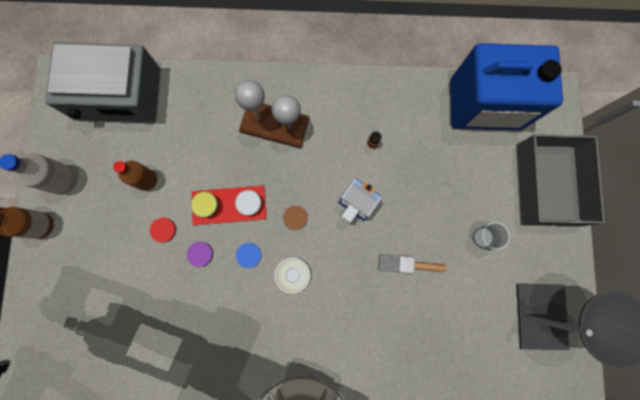

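The side view shows the robot on the left, with the tray near (267,194) and the cassette near (340,235). In the top view:
- **Discs:** the gold one is at (204,205) and the silver one at (248,203), both on the red tray.
- **Look-alikes:** the red (163,230), purple (200,254), blue (248,256) and brown (295,218) discs lie on the bench. None is gold or silver or sits on a puck, so the tray pair is meant.
- **Cassette:** it is at (360,202), with its tongues pointing down-left.

I'll confirm this with enlarged crops.

```bash
cat > h.py <<'E'
import cv2,numpy as np
from rig import r
def K(n):
    c=r.get_calibration(n); return c,200/np.tan(np.radians(c["vertical_fov"]/2))
def ray(n,u,v):
    c,f=K(n); d=c["R"].T@np.array([(u-c["cx"])/f,(v-c["cy"])/f,1]); return -c["R"].T@c["t"],d
def onz(n,u,v,z):
    o,d=ray(n,u,v); return (o+d*(z-o[2])/d[2]).round(1)
def proj(n,X):
    c,f=K(n); p=c["R"]@np.asarray(X,float)+c["t"]; return (c["cx"]+f*p[0]/p[2],c["cy"]+f*p[1]/p[2])
def cross(u1,u2): # top px, side px -> midpoint, gap
    a,d=ray("top",*u1);b,e=ray("side",*u2)
    s=np.linalg.lstsq(np.c_[d,-e],b-a,rcond=None)[0]; p,q=a+d*s[0],b+e*s[1]; return ((p+q)/2).round(1),round(np.linalg.norm(p-q),1)
def crop(img,x,y,w,h,k): return cv2.resize(img[y:y+h,x:x+w],None,fx=k,fy=k,interpolation=cv2.INTER_CUBIC)
def blobs(n,img,lo,hi,box,z=None):
    x,y,w,h=box; m=cv2.inRange(cv2.cvtColor(img[y:y+h,x:x+w],cv2.COLOR_BGR2HSV),lo,hi)
    c=max(cv2.findContours(m,cv2.RETR_EXTERNAL,cv2.CHAIN_APPROX_NONE)[0],key=cv2.contourArea)
    return c.reshape(-1,2)+[x,y]
E
python3 - <<'E'
from h import *
t=cv2.imread("pics/top0.png");s=cv2.imread("pics/side0.png")
a=np.hstack([crop(t,185,170,80,70,5),crop(t,325,165,80,70,5)])
b=np.hstack([crop(s,230,160,80,50,5),crop(s,305,200,80,60,5)[:250]])
cv2.imwrite("pics/c1.png",np.vstack([a,b])[:600])
def ell(n,img,lo,hi,box,z):
    c=blobs(n,img,lo,hi,box); e=cv2.fitEllipse(c.astype(np.int32)); print(n,e,len(c),onz(n,*e[0],z))
ell("top",t,(22,100,80),(38,255,255),(185,185,40,40),43)
ell("side",s,(15,100,80),(38,255,255),(240,165,35,30),43)
ell("top",t,(0,0,150),(180,60,255),(230,185,36,36),38)
ell("side",s,(0,0,150),(180,60,255),(262,180,30,25),38)
c=blobs("top",t,(0,180,100),(8,255,255),(185,175,90,60)); R=cv2.minAreaRect(c.astype(np.int32)); print(R)
p=cv2.boxPoints(R); print([onz("top",*q,6) for q in p], onz("top",*R[0],6))
E
```

```text
top ((204.10719299316406, 204.17486572265625), (23.861555099487305, 25.2247371673584), 75.40113830566406) 70 [537.2 256.5  43. ]
side ((254.71717834472656, 176.70199584960938), (9.792499542236328, 18.941486358642578), 85.58517456054688) 43 [538.4 255.4  43. ]
top ((247.386474609375, 202.14874267578125), (23.547319412231445, 24.310922622680664), 43.039058685302734) 68 [545.8 150.2  38. ]
side ((279.0193786621094, 187.5795440673828), (17.866703033447266, 28.169282913208008), 87.3353500366211) 84 [566.4 161.9  38. ]
((228.4368896484375, 204.72134399414062), (31.5181884765625, 71.60284423828125), 85.36454010009766)
[array([573.7, 301.6,   6. ]), array([593.8, 117.6,   6. ]), array([511.5, 107.3,   6. ]), array([492.1, 289.2,   6. ])] [542.5 204.1   6. ]
```

View pics/c1.png

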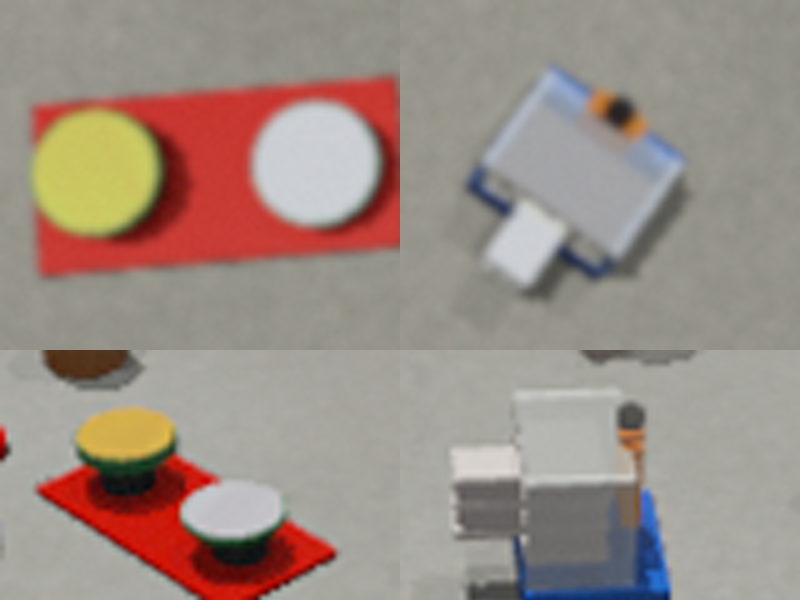

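The crop confirms the gold, thicker disc on the left puck and the silver, thin one on the right. It also shows the cassette's clear plate, the white top tongue, with its front end at crop px (505,273), and the orange stop at the back.

```bash
python3 - <<'E'
from h import *
f=lambda x,y:((x-400)/5+325-.4,y/5+165-.4)
P={}
for n,q,z in [("LF",(482,166),90),("LB",(552,68),90),("RB",(685,160),90),("RF",(612,258),90),("TL",(483,258),75),("TR",(527,287),75),("bL",(520,203),75),("bR",(565,230),75)]:
    P[n]=onz("top",*f(*q),z); print(n,P[n])
d=lambda a,b:P[b][:2]-P[a][:2]
for a,b in [("LF","LB"),("RF","RB"),("TL","bL"),("TR","bR"),("LF","RF"),("LB","RB"),("TL","TR")]:
    v=d(a,b);print(a,b,np.hypot(*v).round(1),np.degrees(np.arctan2(v[1],v[0])).round(1))
print((P["TL"]+P["TR"])/2,(P["LF"]+P["RF"])/2,(P["LB"]+P["RB"])/2)
# hi-res automatic: blue foot + tongue white mask
t=cv2.imread("pics/top0.png")
c=blobs("top",t,(0,0,190),(180,60,255),(335,195,35,35));R=cv2.minAreaRect(c.astype(np.int32));print("tongue",R,onz("top",*R[0],75))
# side view: tongue top front corners crop px (450,450),(518,452); 
g=lambda x,y:((x-400)/5+305-.4,(y-350)/5+200-.4)
for q in [(452,448),(457,481),(521,481)]: print("side tongue",q,onz("side",*g(*q),75))
for q in [(516,393),(522,485),(620,392),(636,482)]: print("side plate",q,onz("side",*g(*q),90))
E
```

```text
LF [554.5 -81.8  90. ]
LB [ 603.4 -115.    90. ]
RB [ 559.9 -179.5   90. ]
RF [ 511.6 -144.5   90. ]
TL [511.8 -83.9  75. ]
TR [ 498.3 -105.4   75. ]
bL [ 539.2 -101.6   75. ]
bR [ 526.5 -123.6   75. ]
LF LB 59.1 -34.2
RF RB 59.6 -35.9
TL bL 32.6 -32.9
TR bR 33.6 -32.8
LF RF 76.0 -124.4
LB RB 77.8 -124.0
TL TR 25.4 -122.1
[505.05 -94.65  75.  ] [ 533.05 -113.15   90.  ] [ 581.65 -147.25   90.  ]
tongue ((349.6400451660156, 212.98001098632812), (9.399999618530273, 12.80000114440918), 36.869895935058594) [ 520.2 -104.3   75. ]
side tongue (452, 448) [522.4 -73.6  75. ]
side tongue (457, 481) [507.  -97.7  75. ]
side tongue (521, 481) [ 532.6 -118.    75. ]
side plate (516, 393) [566.3 -72.2  90. ]
side plate (522, 485) [ 518.3 -136.2   90. ]
side plate (620, 392) [ 609.8 -105.6   90. ]
side plate (636, 482) [ 564.4 -169.6   90. ]
```

```bash
python3 - <<'E'
from h import *
f=lambda x,y:((x-400)/5+325-.4,y/5+165-.4)
g=lambda x,y:((x-400)/5+305-.4,(y-350)/5+200-.4)
for n,a,b in [("LF",(482,166),(516,393)),("LB",(552,68),(620,392)),("RB",(685,160),(636,482)),("RF",(612,258),(522,485)),("TL",(483,258),(452,448)),("TR",(527,287),(457,481))]:
    print(n,cross(f(*a),g(*b)))
ft=lambda x,y:(x/5+185-.4,y/5+170-.4); gs=lambda x,y:(x/5+230-.4,(y-350)/5+160-.4)
print("tray", cross(ft(40,277),gs(38,490)), cross(ft(32,105),gs(160,448)))
print("tray far right", [onz("side",*gs(335,552),6)], "gold",cross(ft(97,172),gs(126,435)),"silver",cross(ft(317,163),gs(233,511)))
s=cv2.imread("pics/side0.png"); c=crop(s,310,200,60,65,9)
cv2.imwrite("pics/c2.png",c)
E
```

```text
LF (array([554.9, -82.4, 100. ]), np.float64(4.8))
LB (array([ 601.7, -114.2,   98.2]), np.float64(0.3))
RB (array([ 557.9, -177.7,   98.1]), np.float64(1.5))
RF (array([ 511.2, -143.8,   97.8]), np.float64(1.2))
TL (array([512.1, -84.2,  85.4]), np.float64(3.5))
TR (array([ 498.8, -105.6,   83.1]), np.float64(3.3))
tray (array([489.8, 292.1,   3.6]), np.float64(4.3)) (array([584.1, 304.6,  -7.6]), np.float64(10.9))
tray far right [array([595.7, 113.2,   6. ])] gold (array([538.4, 256.5,  42.8]), np.float64(1.6)) silver (array([546.3, 148.4,  37.7]), np.float64(1.3))
```

View pics/c2.png

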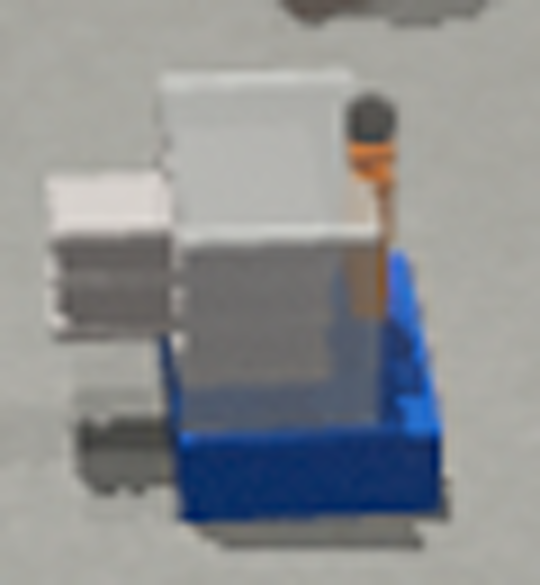

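The cassette triangulates about 8 mm higher than the stated z offsets, with its plate at about 98 and top tongue at about 84. The disc heights come out right, so its frame probably sits above the bench. I'll settle this by touching the top tongue with shut fingers first.

Request:
{"api": "apply_moves", "payload": {
  "plan": "0 0 0 0 7 0 1;0 0 0 0 7 0 1;4 0 -2.5 0 0 0 1;4 0 -2.5 0 0 0 1;4 0 -2.5 0 0 0 1;4 0 -2.5 0 0 0 1;4 0 -2.5 0 0 0 1;4 0 -2.5 0 0 0 1;4 0 -2.5 0 0 0 1;4 0 -2.5 0 0 0 1;4 0 -2.5 0 0 0 1;4 0 -2.5 0 0 0 1;4 0 -2.5 0 0 0 1;4 0 -2.5 0 0 0 1;4 0 -2.5 0 0 0 1;4 0 -2.5 0 0 0 1;0 0 0 0 0 0 1;0 0 0 0 0 0 1",
  "squeeze": 30
}}

```text
clock: 1.9
eef_pos: [482.2, -47.2, 227.8]
tcp_rot: [-1.575, -0.001, -0.609]
contact_force: [0.2, 0.8, 0.0]
opening: 0.001
```

```bash
cat >> h.py <<'E'
from scipy.spatial.transform import Rotation as Ro
YAW=-34.3
RO=np.array([533.1,-113.6,0]); RX=np.array([np.cos(np.radians(YAW)),np.sin(np.radians(YAW)),0]); RY=np.array([-RX[1],RX[0],0])
def rk(x,y,z): return RO+x*RX+y*RY+np.array([0,0,z])
def go(X,yaw=YAW):
    s=r.sense(); R=Ro.from_euler("xyz",s["tcp_rot"]); T=Ro.from_euler("xyz",[-np.pi/2,0,np.radians(yaw)])
    p=s["eef_pos"]; d=p-RO
    print("t",round(s["clock"],2),"tcp",p.round(1),"rack",[round(float(d@a),1) for a in (RX,RY)],"F",s["contact_force"].round(1),"op",round(s["opening"],3),
     "shift cm",(R.inv().apply(np.asarray(X)-p)/10).round(2),"turn",np.degrees((R.inv()*T).as_rotvec()).round(2))
E
python3 -c "
from h import *
go(rk(-22,0,110))"
```

```text
t 1.9 tcp [482.2 -47.2 227.8] rack [-79.5, 26.2] F [0.2 0.8 0. ] op 0.001 shift cm [ 5.76 11.8  -2.51] turn [ 0.22 -0.59  0.08]
```

Request:
{"api": "apply_moves", "payload": {
  "plan": "2.9 3 -1.3 0.2 -0.6 0 1;2.9 3 -1.2 0 0 0 1;0 3 0 0 0 0 1;0 2.8 0 0 0 0 1;0 0 0 0 0 0 1;0 0 0 0 0 0 1"
}}

```text
clock: 2.5
eef_pos: [516.8, -96.4, 107.7]
tcp_rot: [-1.569, -0.002, -0.592]
contact_force: [0.2, -0.4, 0.5]
opening: 0.0
```

```bash
python3 -c "
from h import *
go(rk(-22,0,90))
for n in ('top','side'): cv2.imwrite(f'pics/{n}1.png',r.grab_frame(n))
a=np.hstack([crop(cv2.imread('pics/top1.png'),320,160,80,80,5),crop(cv2.imread('pics/side1.png'),300,180,80,80,5)])
cv2.imwrite('pics/c3.png',a)
"
```

```text
t 2.5 tcp [516.8 -96.4 107.7] rack [-23.1, 5.0] F [ 0.2 -0.4  0.5] op 0.0 shift cm [ 0.11  1.76 -0.51] turn [-0.1   0.38  0.11]
```

View pics/c3.png

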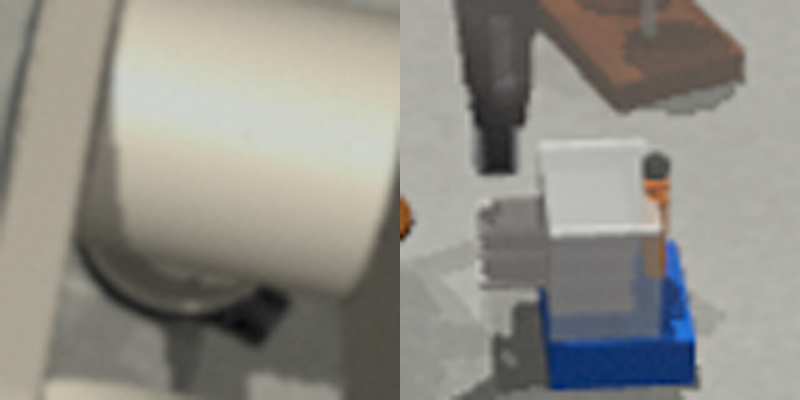

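The arm hides the cassette from the top camera. The side crop shows the shut fingertips, near (497,172), above the tongue. Now I'll probe down.

Request:
{"api": "apply_moves", "payload": {
  "plan": "0.1 1.2 -0.5 0 0.4 0 1;0 0.3 0 0 0 0 1;0 0.2 0 0 0 0 1;0 0.2 0 0 0 0 1;0 0.2 0 0 0 0 1"
}}

```text
clock: 3.1
eef_pos: [517.5, -101.5, 89.7]
tcp_rot: [-1.566, -0.01, -0.599]
contact_force: [-0.1, 0.5, -0.1]
opening: 0.003
```

Request:
{"api": "apply_moves", "payload": {
  "plan": "0 0.15 0 0 0 0 1;0 0.15 0 0 0 0 1"
}}

```text
clock: 3.3
eef_pos: [517.7, -101.6, 86.6]
tcp_rot: [-1.566, -0.01, -0.599]
contact_force: [0.1, 0.1, -0.7]
opening: 0.001
```

Request:
{"api": "apply_moves", "payload": {
  "plan": "0 0.15 0 0 0 0 1;0 0.15 0 0 0 0 1"
}}

```text
clock: 3.5
eef_pos: [517.8, -101.6, 83.6]
tcp_rot: [-1.566, -0.01, -0.599]
contact_force: [-6.7, 0.1, 27.4]
opening: 0.003
```

Request:
{"api": "apply_moves", "payload": {
  "plan": "0 0.15 0 0 0 0 1"
}}

```text
clock: 3.6
eef_pos: [517.8, -101.6, 83.5]
tcp_rot: [-1.566, -0.009, -0.599]
contact_force: [-12.0, 2.7, 40.6]
opening: 0.003
```

The tongue top is at z ≈ 84, so the cassette frame sits about 8.8 mm above the bench. That puts the floors at about 48.8 (bottom slot) and 83.8 (top slot). Next, the gold disc.

Request:
{"api": "apply_moves", "payload": {
  "plan": "0 -3.5 0 0 0 0 1;0 -3.5 0 0 0 0 0;-2.3 0 3.8 0 0 0 0;-2.3 0 3.8 0 0 0 0;-2.3 0 3.8 0 0 0 0;-2.3 0 3.8 0 0 0 0;-2.3 0 3.8 0 0 0 0;-2.3 0 3.8 0 0 0 0;-2.3 0 3.8 0 0 0 0;-2.3 0 3.8 0 0 0 0;0 0 0 0 0 0 0;0 0 0 0 0 0 0"
}}

```text
clock: 4.8
eef_pos: [539.5, 266.9, 157.5]
tcp_rot: [-1.561, -0.014, -0.603]
contact_force: [-0.3, -0.8, 0.1]
opening: 1.002
```

```bash
python3 -c "
from h import *
go([537.5,256.8,80])"
```

```text
t 4.8 tcp [539.5 266.9 157.5] rack [-209.1, 318.0] F [-0.3 -0.8  0.1] op 1.002 shift cm [ 0.3   7.74 -1.02] turn [-0.55 -0.22  0.78]
```

Request:
{"api": "apply_moves", "payload": {
  "plan": "0.3 3.8 -1 -0.5 -0.2 0.8 0;0 3.8 0 0 0 0 0;0 0 0 0 0 0 0;0 0 0 0 0 0 0"
}}

```text
clock: 5.2
eef_pos: [538.1, 254.3, 81.5]
tcp_rot: [-1.569, -0.001, -0.601]
contact_force: [1.0, 0.1, 0.0]
opening: 0.999
```

```bash
python3 -c "
from h import *
go([537.5,256.8,15])
s=r.grab_frame('side'); cv2.imwrite('pics/c4.png',crop(s,215,130,100,80,6))"
```

```text
t 5.2 tcp [538.1 254.3  81.5] rack [-203.2, 306.7] F [1.  0.1 0. ] op 0.999 shift cm [-0.2   6.65  0.16] turn [-0.13 -0.11  0.04]
```

View pics/c4.png

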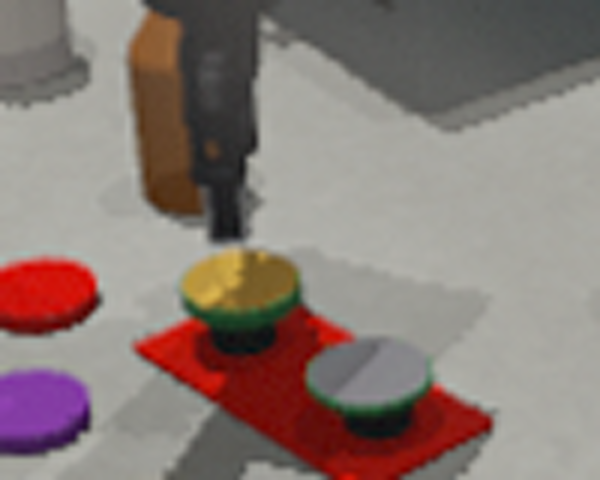

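```bash
python3 -c "
from h import *
T=np.array([538.1,254.3,94.5])
for o in (-50,-43,0,43): print(o,[ (np.array(proj('side',T+o*RY+a*RX))-[215,130])*6 for a in(-11,0,11)])
print((np.array(proj('side',[537.5,256.8,43]))-[215,130])*6)"
```

```text
-50 [array([203.63767028, 245.2131758 ]), array([225.9049087 , 244.34569918]), array([248.15799708, 243.47877381])]
-43 [array([204.44005827, 238.10080619]), array([226.61438684, 237.23919035]), array([248.77468304, 236.37811976])]
0 [array([209.22612169, 195.67712526]), array([230.84630299, 194.85007711]), array([252.45314348, 194.02353929])]
43 [array([213.77934211, 155.31736543]), array([234.8723975 , 154.52258226]), array([255.95275377, 153.72827759])]
[235.43872869 279.64165825]
```

The fingers appear where predicted. The disc sits about 2 mm further along tool +x, so I'll correct slightly, go down and grip.

Request:
{"api": "apply_moves", "payload": {
  "plan": "0 2.2 0.2 0 0 0 0;0 2.2 0 0 0 0 0;0 2.2 0 0 0 0 0;0 0 0 0 0 0 0;0 0 0 0 0 0 0.15;0 0 0 0 0 0 0.3;0 0 0 0 0 0 0.45;0 0 0 0 0 0 0.45;0 0 0 0 0 0 0.45;0 0 0 0 0 0 0.45",
  "squeeze": 30
}}

```text
clock: 6.25
eef_pos: [548.3, 257.9, 29.5]
tcp_rot: [-1.552, -0.011, -0.603]
contact_force: [0.6, 0.2, -0.8]
opening: 0.729
```

```bash
python3 -c "
from h import *
go([537.5,256.8,15])"
```

```text
t 6.25 tcp [548.3 257.9  29.5] rack [-196.8, 315.4] F [ 0.6  0.2 -0.8] op 0.729 shift cm [-0.84  1.42 -0.73] turn [-1.09 -0.26  0.62]
```

The pose ended off target: z is 29.5 and it shifted sideways. I'll look.

```bash
python3 -c "
from h import *
s=r.grab_frame('side'); t=r.grab_frame('top')
cv2.imwrite('pics/c5.png',np.hstack([crop(s,215,130,80,80,5),crop(t,180,160,80,80,5)]))
x=r.sense();print(x['wrist_torque'],x['qpos'],x['eef_pos'])"
```

```text
[-0.06681831  0.03652707  0.00142309] [ 4.36998380e-01  5.65703828e-01  1.82646759e+00  4.04697217e-04
  7.27958525e-01 -5.30882956e-01] [548.160354   257.81344093  29.25568257]
```

View pics/c5.png

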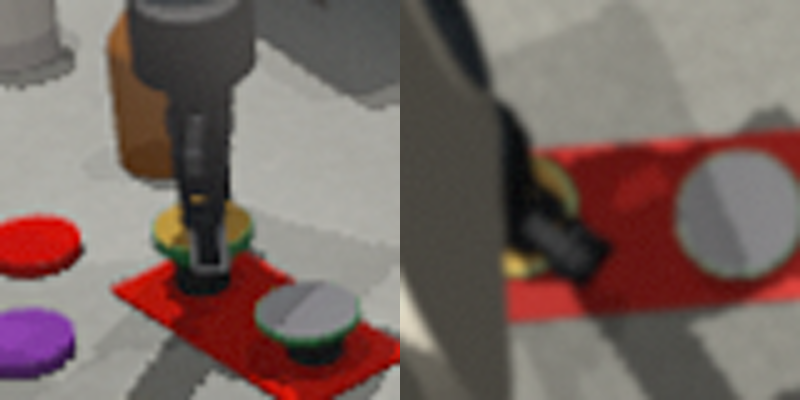

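The disc is between the pads and still on its puck, but the arm drifted and sits too high. I'll reopen and check both poses before regripping.

Request:
{"api": "apply_moves", "payload": {
  "plan": "0 0 0 0 0 0 0;0 0 0 0 0 0 0;0 0 0 0 0 0 0;0 0 0 0 0 0 0"
}}

```text
clock: 6.75
eef_pos: [548.2, 257.9, 29.2]
tcp_rot: [-1.552, -0.011, -0.603]
contact_force: [0.7, 0.8, 0.7]
opening: 1.0
```

```bash
python3 -c "
from h import *
go([537.5,256.8,15])
s=r.grab_frame('side')
c=blobs('side',s,(15,100,80),(38,255,255),(240,165,35,30)); c2=blobs('side',cv2.imread('pics/side0.png'),(15,100,80),(38,255,255),(240,165,35,30))
for k in (c2,c): print(k.min(0),k.max(0))"
```

```text
t 6.75 tcp [548.2 257.9  29.2] rack [-196.9, 315.4] F [0.7 0.8 0.7] op 1.0 shift cm [-0.83  1.39 -0.72] turn [-1.06 -0.26  0.61]
[245 172] [264 182]
[246 173] [251 180]
```

Request:
{"api": "apply_moves", "payload": {
  "plan": "-0.25 0.5 0 -1 -0.3 0.6 0;-0.2 0.5 0 0 0 0 0;0 0.3 0 0 0 0 0;0 0 0 0 0 0 0"
}}

```text
clock: 7.2
eef_pos: [544.1, 260.7, 14.7]
tcp_rot: [-1.572, 0.001, -0.597]
contact_force: [1.2, 1.2, 0.0]
opening: 1.003
```

```bash
python3 -c "
from h import *
go(rk(-202.5,315.4,15))"
```

```text
t 7.2 tcp [544.1 260.7  14.7] rack [-201.8, 315.5] F [1.2 1.2 0. ] op 1.003 shift cm [-0.07 -0.03 -0.01] turn [ 0.05  0.07 -0.06]
```

Right on target. Now I'll grip.

Request:
{"api": "apply_moves", "payload": {
  "plan": "0 0 0 0 0 0 0.15;0 0 0 0 0 0 0.25;0 0 0 0 0 0 0.35;0 0 0 0 0 0 0.45;0 0 0 0 0 0 0.45;0 0 0 0 0 0 0.45;0 0 0 0 0 0 0.45",
  "squeeze": 30
}}

```text
clock: 7.9
eef_pos: [543.9, 260.5, 14.7]
tcp_rot: [-1.572, 0.001, -0.597]
contact_force: [-0.4, -0.5, -0.4]
opening: 0.738
```

Request:
{"api": "apply_moves", "payload": {
  "plan": "0 -0.5 0 0 0 0 0.45;0 -1 0 0 0 0 0.45;0 -2 0 0 0 0 0.45;0 -2.5 0 0 0 0 0.45;0 0 0 0 0 0 0.45;0 0 0 0 0 0 0.45"
}}

```text
clock: 8.5
eef_pos: [543.9, 260.5, 78.8]
tcp_rot: [-1.572, 0.001, -0.597]
contact_force: [0.5, 0.2, -1.2]
opening: 0.734
```

```bash
python3 -c "
from h import *
go(rk(-85,0,90))
s=r.grab_frame('side'); t=r.grab_frame('top')
cv2.imwrite('pics/c6.png',np.hstack([crop(s,215,130,80,80,5),crop(t,180,160,80,80,5)]))"
```

```text
t 8.5 tcp [543.9 260.5  78.8] rack [-201.9, 315.1] F [ 0.5  0.2 -1.2] op 0.734 shift cm [ 11.65  -1.09 -31.53] turn [ 0.07  0.07 -0.07]
```

View pics/c6.png

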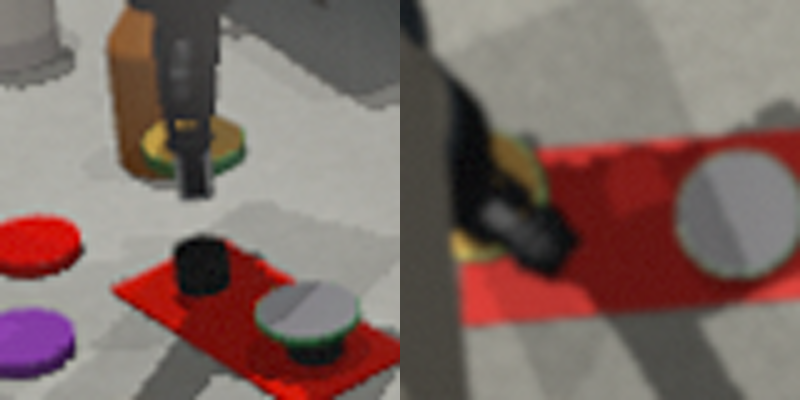

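The gold disc is held level and the puck is empty; in the side crop it is around (195,145). Now I'll carry it to the front of the cassette.

Request:
{"api": "apply_moves", "payload": {
  "plan": "0.5 0 -1.3 0 0 0 0.45;0.9 0 -2.6 0 0 0 0.45;0.9 0 -2.6 0 0 0 0.45;0.9 0 -2.6 0 0 0 0.45;0.9 0 -2.6 0 0 0 0.45;0.9 0 -2.6 0 0 0 0.45;0.9 0 -2.6 0 0 0 0.45;0.9 0 -2.6 0 0 0 0.45;0.9 0 -2.6 0 0 0 0.45;0.9 0 -2.6 0 0 0 0.45;0.9 0 -2.6 0 0 0 0.45;0.9 0 -2.6 0 0 0 0.45;0.5 0 -1.3 0 0 0 0.45;0 0 0 0 0 0 0.45;0 0 0 0 0 0 0.45"
}}

```text
clock: 10.1
eef_pos: [438.6, -79.7, 68.9]
tcp_rot: [-1.588, 0.018, -0.597]
contact_force: [0.1, 0.8, -0.8]
opening: 0.736
```

```bash
python3 -c "
from h import *
go(rk(-88,0,33))"
```

```text
t 10.1 tcp [438.6 -79.7  68.9] rack [-97.1, -25.3] F [ 0.1  0.8 -0.8] op 0.736 shift cm [0.98 3.53 2.58] turn [ 0.98  0.08 -1.06]
```

Request:
{"api": "apply_moves", "payload": {
  "plan": "0.2 0.8 1.3 1 0 -1 0.45;0.2 1.2 1.2 0 0 0 0.45;0 1 0 0 0 0 0.45;0 0.3 0 0 0 0 0.45;0 0 0 0 0 0 0.45;0 0 0 0 0 0 0.45"
}}

```text
clock: 10.7
eef_pos: [454.3, -58.8, 33.4]
tcp_rot: [-1.571, 0.003, -0.594]
contact_force: [0.1, 0.0, -1.2]
opening: 0.743
```

```bash
python3 -c "
from h import *
go(rk(-80,0,33))"
```

```text
t 10.7 tcp [454.3 -58.8  33.4] rack [-95.9, 0.9] F [ 0.1  0.  -1.2] op 0.743 shift cm [ 1.59  0.04 -0.09] turn [ 0.02  0.24 -0.19]
```

```bash
python3 -c "
from h import *
s=r.grab_frame('side'); t=r.grab_frame('top')
cv2.imwrite('pics/c7.png',np.hstack([crop(s,280,190,80,70,5),crop(t,310,165,80,70,5)]))"
```

```text
(no output)
```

View pics/c7.png

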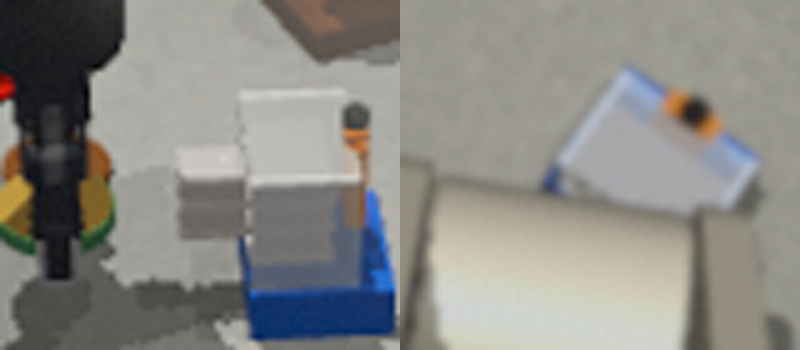

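The gold disc is held centred on the fingers, in the side crop around (58,215). Advancing into the bottom slot.

Request:
{"api": "apply_moves", "payload": {
  "plan": "0.8 0 -0.05 0 0.2 0 0.45;1 0 0 0 0 0 0.45;1 0 0 0 0 0 0.45;0.8 0 0 0 0 0 0.45;0 0 0 0 0 0 0.45"
}}

```text
clock: 11.3
eef_pos: [488.4, -82.5, 34.9]
tcp_rot: [-1.569, -0.001, -0.599]
contact_force: [0.2, 0.7, -1.2]
opening: 0.737
```

```bash
python3 -c "
from h import *
go(rk(-17,0,33))"
```

```text
t 11.3 tcp [488.4 -82.5  34.9] rack [-54.4, 0.5] F [ 0.2  0.7 -1.2] op 0.737 shift cm [ 3.74  0.2  -0.05] turn [-0.08 -0.04  0.04]
```

Request:
{"api": "apply_moves", "payload": {
  "plan": "0 0.2 -0.05 0 0 0 0.45;0.8 0.05 0 0 0 0 0.45;0.8 0.05 0 0 0 0 0.45;0.3 0 0 0 0 0 0.45;0 0 0 0 0 0 0.45"
}}

```text
clock: 11.8
eef_pos: [504.8, -94.7, 31.3]
tcp_rot: [-1.57, 0.0, -0.6]
contact_force: [0.4, -0.5, -0.4]
opening: 0.733
```

```bash
python3 -c "
from h import *
go(rk(-17,0,33))"
```

```text
t 11.8 tcp [504.8 -94.7  31.3] rack [-34.0, -0.3] F [ 0.4 -0.5 -0.4] op 0.733 shift cm [ 1.7  -0.17  0.04] turn [-0.06 -0.05 -0.01]
```

Request:
{"api": "apply_moves", "payload": {
  "plan": "0 -0.08 0 0 0 0 0.45;0.6 0 0 0 0 0 0.45;0.6 0 0 0 0 0 0.45;0.3 0 0 0 0 0 0.45;0 0 0 0 0 0 0.45"
}}

```text
clock: 12.3
eef_pos: [518.1, -103.7, 32.2]
tcp_rot: [-1.57, 0.0, -0.599]
contact_force: [0.4, 0.9, -1.2]
opening: 0.735
```

```bash
python3 -c "
from h import *
go(rk(-17,0,32))"
```

```text
t 12.3 tcp [ 518.1 -103.7   32.2] rack [-18.0, -0.3] F [ 0.4  0.9 -1.2] op 0.735 shift cm [0.1  0.02 0.03] turn [-0.05 -0.04 -0.02]
```

Request:
{"api": "apply_moves", "payload": {
  "plan": "0 0.08 0 0 0 0 0.45;0 0.03 0 0 0 0 0.45;0 0 0 0 0 0 0.2;0 0 0 0 0 0 0;0 0 0 0 0 0 0;-1 0 0 0 0 0 0;-1.2 0 0 0 0 0 0;-1.2 0 0 0 0 0 0;-1 0 0 0 0 0 0;0 0 0 0 0 0 0"
}}

```text
clock: 13.3
eef_pos: [476.7, -76.1, 31.0]
tcp_rot: [-1.571, 0.002, -0.599]
contact_force: [0.1, -0.3, 0.1]
opening: 1.004
```

```bash
python3 -c "
from h import *
go(rk(-64,0,32))
s=r.grab_frame('side'); cv2.imwrite('pics/c8.png',crop(s,290,185,80,75,7))"
```

```text
t 13.3 tcp [476.7 -76.1  31. ] rack [-67.7, -0.9] F [ 0.1 -0.3  0.1] op 1.004 shift cm [ 0.37 -0.1   0.09] turn [-0.01 -0.04 -0.13]
```

View pics/c8.png

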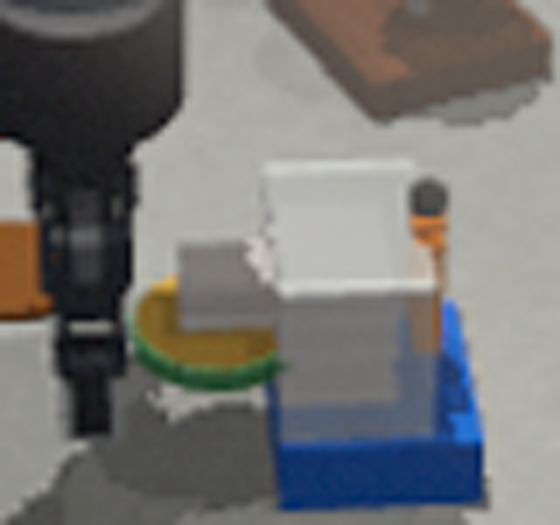

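The gold disc rests level on the bottom tongue, around crop (215,330). I'll close the fingers to about 42 mm and push.

Request:
{"api": "apply_moves", "payload": {
  "plan": "0 -0.1 0.08 0 0 0 0.5;0 0 0 0 0 0 0.5;0 0 0 0 0 0 0.5;0 0 0 0 0 0 0.5;0.7 0 0 0 0 0 0.5;0.7 0 0 0 0 0 0.5;0 0 0 0 0 0 0.5"
}}

```text
clock: 14.05
eef_pos: [492.7, -85.0, 32.6]
tcp_rot: [-1.569, -0.001, -0.599]
contact_force: [0.3, 1.4, 0.6]
opening: 0.5
```

Request:
{"api": "apply_moves", "payload": {
  "plan": "0.5 0 0 0 0 0 0.5;0.5 0 0 0 0 0 0.5;0.5 0 0 0 0 0 0.5"
}}

```text
clock: 14.35
eef_pos: [505.0, -93.9, 32.3]
tcp_rot: [-1.57, 0.001, -0.6]
contact_force: [-1.9, 2.1, 2.0]
opening: 0.499
```

```bash
python3 -c "
from h import *
go(rk(-30,0,32))
f=lambda x,y:((x-400)/5+325-.4,y/5+165-.4)
for q in [(587,108),(640,137),(600,90)]: p=onz('top',*f(*q),105)-RO; print(p@RX,p@RY)"
```

```text
t 14.35 tcp [505.  -93.9  32.3] rack [-34.3, 0.5] F [-1.9  2.1  2. ] op 0.499 shift cm [ 0.43  0.03 -0.04] turn [-0.05 -0.05 -0.05]
49.14621298250371 13.309761435817926
52.416314703830544 -15.085421865794626
59.935996702035176 13.285943674938146
```

Request:
{"api": "apply_moves", "payload": {
  "plan": "0.4 0 0 0 0 0 0.5;0.4 0 0 0 0 0 0.5;0.2 0 0 0 0 0 0.5"
}}

```text
clock: 14.65
eef_pos: [514.3, -100.3, 32.3]
tcp_rot: [-1.57, 0.001, -0.6]
contact_force: [-0.9, 0.4, 1.6]
opening: 0.501
```

Request:
{"api": "apply_moves", "payload": {
  "plan": "0.1 0 0 0 0 0 0.5;0.1 0 0 0 0 0 0.5"
}}

```text
clock: 14.85
eef_pos: [516.0, -101.5, 32.3]
tcp_rot: [-1.57, 0.001, -0.6]
contact_force: [-1.5, 1.0, 2.5]
opening: 0.504
```

```bash
python3 -c "
from h import *
go(rk(-20,0,32))"
```

```text
t 14.85 tcp [ 516.  -101.5   32.3] rack [-20.9, 0.3] F [-1.5  1.   2.5] op 0.504 shift cm [ 0.09  0.02 -0.03] turn [-0.05 -0.08 -0.08]
```

Request:
{"api": "apply_moves", "payload": {
  "plan": "0.06 0 0 0 0 0 0.5;0.06 0 0 0 0 0 0.5"
}}

```text
clock: 15.05
eef_pos: [516.8, -102.1, 32.2]
tcp_rot: [-1.57, 0.002, -0.6]
contact_force: [-1.2, 1.5, 1.3]
opening: 0.5
```

Request:
{"api": "apply_moves", "payload": {
  "plan": "0.06 0 0 0 0 0 0.5"
}}

```text
clock: 15.15
eef_pos: [517.2, -102.4, 32.2]
tcp_rot: [-1.57, 0.002, -0.6]
contact_force: [-1.2, 1.7, 1.7]
opening: 0.503
```

Request:
{"api": "apply_moves", "payload": {
  "plan": "0.06 0 0 0 0 0 0.5"
}}

```text
clock: 15.25
eef_pos: [517.7, -102.7, 32.3]
tcp_rot: [-1.57, 0.002, -0.6]
contact_force: [-3.0, 1.0, 1.5]
opening: 0.5
```

Request:
{"api": "apply_moves", "payload": {
  "plan": "0.05 0 0 0 0 0 0.5"
}}

```text
clock: 15.35
eef_pos: [518.1, -103.0, 32.2]
tcp_rot: [-1.57, 0.002, -0.6]
contact_force: [-1.9, 0.2, 2.1]
opening: 0.501
```

Request:
{"api": "apply_moves", "payload": {
  "plan": "0.05 0 0 0 0 0 0.5"
}}

```text
clock: 15.45
eef_pos: [518.5, -103.3, 32.3]
tcp_rot: [-1.57, 0.002, -0.6]
contact_force: [-1.4, 2.1, 1.5]
opening: 0.499
```

Request:
{"api": "apply_moves", "payload": {
  "plan": "0.05 0 0 0 0 0 0.5"
}}

```text
clock: 15.55
eef_pos: [519.0, -103.6, 32.3]
tcp_rot: [-1.57, 0.002, -0.6]
contact_force: [-0.5, 0.6, 1.5]
opening: 0.502
```

Request:
{"api": "apply_moves", "payload": {
  "plan": "0.05 0 0 0 0 0 0.5"
}}

```text
clock: 15.65
eef_pos: [519.5, -103.9, 32.2]
tcp_rot: [-1.57, 0.002, -0.6]
contact_force: [-0.9, 0.9, 0.6]
opening: 0.503
```

Request:
{"api": "apply_moves", "payload": {
  "plan": "0.05 0 0 0 0 0 0.5"
}}

```text
clock: 15.75
eef_pos: [519.8, -104.2, 32.2]
tcp_rot: [-1.57, 0.002, -0.6]
contact_force: [-3.0, 3.7, 2.0]
opening: 0.495
```

Request:
{"api": "apply_moves", "payload": {
  "plan": "0.04 0 0 0 0 0 0.5"
}}

```text
clock: 15.85
eef_pos: [519.7, -104.2, 32.1]
tcp_rot: [-1.57, 0.003, -0.6]
contact_force: [-3.1, 3.4, 3.7]
opening: 0.501
```

Request:
{"api": "apply_moves", "payload": {
  "plan": "0.06 0 0 0 0 0 0.5"
}}

```text
clock: 15.95
eef_pos: [519.7, -104.2, 32.1]
tcp_rot: [-1.571, 0.004, -0.6]
contact_force: [-3.7, 4.2, 4.4]
opening: 0.501
```

```bash
python3 -c "
from h import *
go(rk(-20,0,32))"
```

```text
t 15.95 tcp [ 519.7 -104.2   32.1] rack [-16.4, 0.2] F [-3.7  4.2  4.4] op 0.501 shift cm [-0.36  0.01 -0.02] turn [-0.01 -0.08 -0.25]
```

The push force is rising with no motion: 5.4 N at x = −16.4, consistent with a stop at about 50.7. So the disc is home. I'll back off and go to the silver disc.

Request:
{"api": "apply_moves", "payload": {
  "plan": "-0.5 0 0 0 0 0 0.5;-2 0 0 0 0 0 0.5;-3 0 0 0 0 0 0.5;-1 -1.5 0 0 0 0 0;0 -3 0 0 0 0 0;0 -3 0 0 0 0 0;0 -2 0 0 0 0 0;-1 0 3.6 0 0 0 0;-1 0 3.7 0 0 0 0;-1 0 3.7 0 0 0 0;-1 0 3.7 0 0 0 0;-1 0 3.7 0 0 0 0;-1 0 3.7 0 0 0 0;0 0 0 0 0 0 0;0 0 0 0 0 0 0"
}}

```text
clock: 17.45
eef_pos: [546.9, 157.2, 133.1]
tcp_rot: [-1.562, -0.013, -0.601]
contact_force: [-0.6, -1.2, -0.1]
opening: 1.005
```

```bash
python3 -c "
from h import *
go([547,149.5,60])
p=np.array([547,149.5,0])-RO; print(p@RX,p@RY)"
```

```text
t 17.45 tcp [546.9 157.2 133.1] rack [-141.2, 231.5] F [-0.6 -1.2 -0.1] op 1.005 shift cm [ 0.35  7.31 -0.7 ] turn [-0.52 -0.15  0.73]
-136.78093718198394 225.17947336206774
```

Request:
{"api": "apply_moves", "payload": {
  "plan": "0.4 2 -0.7 -0.5 -0.2 0.7 0;0 2.5 0 0 0 0 0;0 2 0 0 0 0 0;0 0.5 0 0 0 0 0;0 0 0 0 0 0 0;0 0 0 0 0 0 0"
}}

```text
clock: 18.05
eef_pos: [546.2, 143.7, 62.6]
tcp_rot: [-1.57, -0.003, -0.601]
contact_force: [0.3, -0.4, 0.2]
opening: 1.0
```

```bash
python3 -c "
from h import *
go(rk(-135.5,225.2,14))"
```

```text
t 18.05 tcp [546.2 143.7  62.6] rack [-134.2, 219.9] F [ 0.3 -0.4  0.2] op 1.0 shift cm [-0.15  4.86  0.52] turn [-0.05 -0.12  0.16]
```

Request:
{"api": "apply_moves", "payload": {
  "plan": "-0.1 0 0.5 0 0 0 0;0 0.5 0 0 0 0 0;0 0 0 0 0 0 0"
}}

```text
clock: 18.35
eef_pos: [549.9, 148.8, 59.8]
tcp_rot: [-1.567, -0.005, -0.601]
contact_force: [-0.6, -0.2, -0.4]
opening: 0.997
```

```bash
python3 -c "
from h import *
go(rk(-135.5,225.2,14))"
```

```text
t 18.35 tcp [549.9 148.8  59.8] rack [-134.0, 226.2] F [-0.6 -0.2 -0.4] op 0.997 shift cm [-0.18  4.58 -0.12] turn [-0.23 -0.15  0.31]
```

Request:
{"api": "apply_moves", "payload": {
  "plan": "-0.15 0.8 -0.1 -0.2 -0.1 0.3 0;0 0.8 0 0 0 0 0;0 0.8 0 0 0 0 0;0 0.8 0 0 0 0 0;0 0.7 0 0 0 0 0;0 0.5 0 0 0 0 0;0 0 0 0 0 0 0"
}}

```text
clock: 19.05
eef_pos: [547.6, 149.0, 11.4]
tcp_rot: [-1.571, 0.001, -0.599]
contact_force: [-0.2, -0.4, 0.5]
opening: 1.0
```

```bash
python3 -c "
from h import *
go(rk(-135.5,225.2,14))
s=r.grab_frame('side'); cv2.imwrite('pics/c9.png',crop(s,240,150,80,60,6))"
```

```text
t 19.05 tcp [547.6 149.   11.4] rack [-136.0, 225.2] F [-0.2 -0.4  0.5] op 1.0 shift cm [ 0.05 -0.26  0.  ] turn [ 0.02  0.   -0.05]
```

Request:
{"api": "apply_moves", "payload": {
  "plan": "0.05 -0.25 0 0 0 0 0;0 0 0 0 0 0 0.15;0 0 0 0 0 0 0.25;0 0 0 0 0 0 0.35;0 0 0 0 0 0 0.45;0 0 0 0 0 0 0.45;0 0 0 0 0 0 0.45;0 0 0 0 0 0 0.45",
  "squeeze": 30
}}

```text
clock: 19.9
eef_pos: [549.2, 149.0, 15.9]
tcp_rot: [-1.569, -0.001, -0.599]
contact_force: [0.1, 0.1, -1.3]
opening: 0.73
```

Request:
{"api": "apply_moves", "payload": {
  "plan": "0 -0.5 0 0 0 0 0.45;0 -1 0 0 0 0 0.45;0 -2 0 0 0 0 0.45;0 -2.5 0 0 0 0 0.45;0 -2 0 0 0 0 0.45;0 0 0 0 0 0 0.45;0 0 0 0 0 0 0.45"
}}

```text
clock: 20.6
eef_pos: [548.9, 148.9, 101.5]
tcp_rot: [-1.569, -0.001, -0.599]
contact_force: [-0.2, -0.1, -0.2]
opening: 0.733
```

```bash
python3 -c "
from h import *
go(rk(-88,0,90))
s=r.grab_frame('side'); t=r.grab_frame('top'); cv2.imwrite('pics/c10.png',np.hstack([crop(s,250,120,70,80,5),crop(s,300,180,75,80,5)]))"
```

```text
t 20.6 tcp [548.9 148.9 101.5] rack [-134.8, 225.8] F [-0.2 -0.1 -0.2] op 0.733 shift cm [  4.68   1.12 -22.58] turn [-0.11 -0.    0.07]
```

View pics/c10.png

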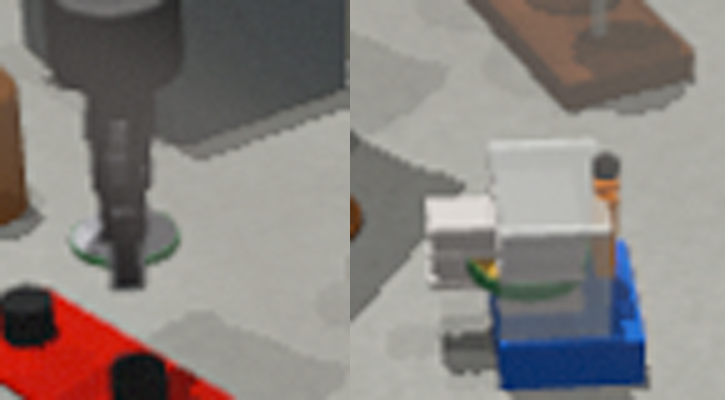

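The silver disc is held level, around (123,237) in the left crop. The gold disc is inside the bottom slot, with its green rim visible at (525,290) in the right half. Carrying on.

Request:
{"api": "apply_moves", "payload": {
  "plan": "0.3 0 -1.3 0 0 0 0.45;0.6 0 -2.6 0 0 0 0.45;0.6 0 -2.6 0 0 0 0.45;0.6 0 -2.6 0 0 0 0.45;0.6 0 -2.6 0 0 0 0.45;0.6 0 -2.6 0 0 0 0.45;0.6 0 -2.6 0 0 0 0.45;0.6 0 -2.6 0 0 0 0.45;0.2 0 -1.2 0 0 0 0.45;0 0 0 0 0 0 0.45;0 0 0 0 0 0 0.45"
}}

```text
clock: 21.8
eef_pos: [457.2, -60.4, 92.1]
tcp_rot: [-1.58, 0.013, -0.598]
contact_force: [-0.2, 0.9, 0.4]
opening: 0.728
```

```bash
python3 -c "
from h import *
go(rk(-88,0,69.2))"
```

```text
t 21.8 tcp [457.2 -60.4  92.1] rack [-92.7, 1.2] F [-0.2  0.9  0.4] op 0.728 shift cm [ 0.5   2.29 -0.1 ] turn [ 0.54  0.03 -0.76]
```

Request:
{"api": "apply_moves", "payload": {
  "plan": "0.2 0.8 -0.1 0.5 0 -0.8 0.45;0.2 0.8 0 0 0 0 0.45;0 0.6 0 0 0 0 0.45;0 0 0 0 0 0 0.45;0 0 0 0 0 0 0.45"
}}

```text
clock: 22.3
eef_pos: [461.5, -60.7, 68.5]
tcp_rot: [-1.571, -0.0, -0.595]
contact_force: [-0.3, -0.2, -0.2]
opening: 0.732
```

```bash
python3 -c "
from h import *
go(rk(-54,0,69.2))"
```

```text
t 22.3 tcp [461.5 -60.7  68.5] rack [-89.0, 3.4] F [-0.3 -0.2 -0.2] op 0.732 shift cm [ 3.5  -0.07 -0.35] turn [0.01 0.19 0.01]
```

Request:
{"api": "apply_moves", "payload": {
  "plan": "0.5 -0.1 -0.35 0 0.2 0 0.45;0.8 0 0 0 0 0 0.45;0.8 0 0 0 0 0 0.45;0.5 0 0 0 0 0 0.45;0 0 0 0 0 0 0.45"
}}

```text
clock: 22.8
eef_pos: [484.2, -79.9, 70.5]
tcp_rot: [-1.57, -0.002, -0.599]
contact_force: [0.4, -0.7, -0.9]
opening: 0.729
```

```bash
python3 -c "
from h import *
go(rk(-34,0,69.2))"
```

```text
t 22.8 tcp [484.2 -79.9  70.5] rack [-59.3, 0.3] F [ 0.4 -0.7 -0.9] op 0.729 shift cm [ 2.53  0.14 -0.03] turn [-0.03 -0.    0.11]
```

Request:
{"api": "apply_moves", "payload": {
  "plan": "0 0.12 0 0 0 0 0.45;0.8 0 0 0 0 0 0.45;0.8 0 0 0 0 0 0.45;0.5 0 0 0 0 0 0.45;0 0 0 0 0 0 0.45"
}}

```text
clock: 23.3
eef_pos: [503.2, -93.0, 69.2]
tcp_rot: [-1.57, -0.002, -0.599]
contact_force: [-0.3, -0.0, -0.8]
opening: 0.73
```

```bash
python3 -c "
from h import *
go(rk(-18,0,69))"
```

```text
t 23.3 tcp [503.2 -93.   69.2] rack [-36.4, 0.2] F [-0.3 -0.  -0.8] op 0.73 shift cm [ 1.84  0.03 -0.02] turn [-0.03 -0.02  0.11]
```

Request:
{"api": "apply_moves", "payload": {
  "plan": "0.6 0.03 0 0 0 0 0.45;0.6 0 0 0 0 0 0.45;0.5 0 0 0 0 0 0.45;0 0.08 0 0 0 0 0.45;0 0 0 0 0 0 0.45"
}}

```text
clock: 23.8
eef_pos: [518.3, -103.4, 67.9]
tcp_rot: [-1.57, -0.002, -0.599]
contact_force: [-0.1, 0.2, -0.8]
opening: 0.728
```

Request:
{"api": "apply_moves", "payload": {
  "plan": "0 0.06 0 0 0 0 0.45;0 0 0 0 0 0 0.45"
}}

```text
clock: 24.0
eef_pos: [518.0, -103.3, 67.2]
tcp_rot: [-1.571, -0.001, -0.599]
contact_force: [1.2, 0.1, -1.5]
opening: 0.73
```

```bash
python3 -c "
from h import *
go(rk(-18,0,67.7))"
```

```text
t 24.0 tcp [ 518.  -103.3   67.2] rack [-18.3, 0.0] F [ 1.2  0.1 -1.5] op 0.73 shift cm [ 0.03 -0.05 -0.  ] turn [-0.01 -0.02  0.07]
```

Request:
{"api": "apply_moves", "payload": {
  "plan": "0 0.04 0 0 0 0 0.45;0 0 0 0 0 0 0.2;0 0 0 0 0 0 0;0 0 0 0 0 0 0;-1 0 0 0 0 0 0;-1.2 0 0 0 0 0 0;-1.2 0 0 0 0 0 0;-1 0 0 0 0 0 0;0 0 0 0 0 0 0"
}}

```text
clock: 24.9
eef_pos: [476.7, -75.7, 66.7]
tcp_rot: [-1.571, 0.0, -0.599]
contact_force: [-0.2, -0.1, -0.2]
opening: 0.999
```

```bash
python3 -c "
from h import *
go(rk(-64,0,68))
s=r.grab_frame('side'); cv2.imwrite('pics/c11.png',crop(s,290,185,80,75,7))
m=blobs('side',s,(45,60,20),(85,255,200),(290,185,80,75)); print(m.min(0),m.max(0))"
```

```text
t 24.9 tcp [476.7 -75.7  66.7] rack [-68.0, -0.5] F [-0.2 -0.1 -0.2] op 0.999 shift cm [ 0.4  -0.13  0.05] turn [ 0.02 -0.01 -0.02]
[308 222] [329 229]
```

The silver rim shows at side px x 308–329, y 222–229. That is where the gold disc sat before its push, but one top-slot height higher, so it is on its tongue. Pushing.

Request:
{"api": "apply_moves", "payload": {
  "plan": "0 -0.1 0.05 0 0 0 0.5;0 0 0 0 0 0 0.5;0 0 0 0 0 0 0.5;0 0 0 0 0 0 0.5;0.7 0 0 0 0 0 0.5;0.7 0 0 0 0 0 0.5;0 0 0 0 0 0 0.5"
}}

```text
clock: 25.65
eef_pos: [492.6, -84.8, 68.4]
tcp_rot: [-1.57, -0.003, -0.599]
contact_force: [0.1, -0.3, 0.2]
opening: 0.499
```

Request:
{"api": "apply_moves", "payload": {
  "plan": "0.5 0 0 0 0 0 0.5;0.5 0 0 0 0 0 0.5;0.5 0 0 0 0 0 0.5"
}}

```text
clock: 25.95
eef_pos: [505.3, -93.8, 68.2]
tcp_rot: [-1.57, -0.002, -0.599]
contact_force: [-0.0, 0.6, 0.7]
opening: 0.496
```

```bash
python3 -c "
from h import *
go(rk(-22,0,68))"
```

```text
t 25.95 tcp [505.3 -93.8  68.2] rack [-34.1, 0.6] F [-0.   0.6  0.7] op 0.496 shift cm [ 1.21  0.02 -0.06] turn [-0.03 -0.02  0.09]
```

Request:
{"api": "apply_moves", "payload": {
  "plan": "0.4 0 0 0 0 0 0.5;0.4 0 0 0 0 0 0.5;0.2 0 0 0 0 0 0.5;0.1 0 0 0 0 0 0.5"
}}

```text
clock: 26.35
eef_pos: [515.6, -100.9, 68.2]
tcp_rot: [-1.57, -0.002, -0.599]
contact_force: [-0.5, 0.2, 0.5]
opening: 0.5
```

Request:
{"api": "apply_moves", "payload": {
  "plan": "0.1 0 0 0 0 0 0.5;0.06 0 0 0 0 0 0.5;0.06 0 0 0 0 0 0.5"
}}

```text
clock: 26.65
eef_pos: [517.3, -102.1, 68.1]
tcp_rot: [-1.57, -0.001, -0.599]
contact_force: [-0.8, 0.2, -0.3]
opening: 0.5
```

```bash
python3 -c "
from h import *
go(rk(-16.4,0,68))"
```

```text
t 26.65 tcp [ 517.3 -102.1   68.1] rack [-19.5, 0.6] F [-0.8  0.2 -0.3] op 0.5 shift cm [ 0.31  0.01 -0.06] turn [-0.03 -0.04  0.07]
```

Request:
{"api": "apply_moves", "payload": {
  "plan": "0.06 0 0 0 0 0 0.5;0.06 0 0 0 0 0 0.5"
}}

```text
clock: 26.85
eef_pos: [518.2, -102.8, 68.2]
tcp_rot: [-1.57, -0.001, -0.599]
contact_force: [-1.5, 0.6, 1.0]
opening: 0.502
```

Request:
{"api": "apply_moves", "payload": {
  "plan": "0.05 0 0 0 0 0 0.5"
}}

```text
clock: 26.95
eef_pos: [518.6, -103.0, 68.2]
tcp_rot: [-1.57, -0.001, -0.599]
contact_force: [-0.2, 0.9, 0.3]
opening: 0.505
```

Request:
{"api": "apply_moves", "payload": {
  "plan": "0.05 0 0 0 0 0 0.5"
}}

```text
clock: 27.05
eef_pos: [519.0, -103.3, 68.2]
tcp_rot: [-1.57, -0.001, -0.599]
contact_force: [-0.7, 0.9, 1.3]
opening: 0.499
```

Request:
{"api": "apply_moves", "payload": {
  "plan": "0.05 0 0 0 0 0 0.5"
}}

```text
clock: 27.15
eef_pos: [519.5, -103.6, 68.2]
tcp_rot: [-1.57, -0.001, -0.599]
contact_force: [-1.3, 0.9, 0.7]
opening: 0.501
```

Request:
{"api": "apply_moves", "payload": {
  "plan": "0.04 0 0 0 0 0 0.5"
}}

```text
clock: 27.25
eef_pos: [519.9, -103.9, 68.2]
tcp_rot: [-1.57, -0.001, -0.599]
contact_force: [-1.8, -0.2, 0.3]
opening: 0.5
```

Request:
{"api": "apply_moves", "payload": {
  "plan": "0.04 0 0 0 0 0 0.5"
}}

```text
clock: 27.35
eef_pos: [520.2, -104.1, 68.2]
tcp_rot: [-1.57, -0.001, -0.599]
contact_force: [0.3, 0.3, 0.5]
opening: 0.499
```

Request:
{"api": "apply_moves", "payload": {
  "plan": "0.04 0 0 0 0 0 0.5"
}}

```text
clock: 27.45
eef_pos: [520.6, -104.4, 68.2]
tcp_rot: [-1.57, -0.001, -0.599]
contact_force: [-0.3, 0.3, 0.3]
opening: 0.499
```

Request:
{"api": "apply_moves", "payload": {
  "plan": "0.04 0 0 0 0 0 0.5"
}}

```text
clock: 27.55
eef_pos: [521.0, -104.6, 68.2]
tcp_rot: [-1.57, -0.001, -0.599]
contact_force: [-0.9, -0.0, -0.3]
opening: 0.5
```

Request:
{"api": "apply_moves", "payload": {
  "plan": "0.04 0 0 0 0 0 0.5"
}}

```text
clock: 27.65
eef_pos: [521.3, -104.9, 68.2]
tcp_rot: [-1.57, -0.001, -0.599]
contact_force: [-0.9, 0.8, 0.6]
opening: 0.497
```

```bash
python3 -c "
from h import *
go(rk(-16.4,0,68))
s=r.grab_frame('side'); 
cv2.imwrite('pics/c12.png',np.hstack([crop(cv2.imread('pics/side1.png'),315,190,55,70,7),crop(s,315,190,55,70,7)]))
for f in (cv2.imread('pics/side1.png'),s):
  for lo,hi in [((45,60,20),(85,255,200)),((8,120,120),(18,255,255))]:
    try: m=blobs('side',f,lo,hi,(315,195,55,65)); print(m.min(0),m.max(0),m.mean(0).round(2),len(m))
    except Exception as e: print('none')"
```

```text
t 27.65 tcp [ 521.3 -104.9   68.2] rack [-14.6, 0.6] F [-0.9  0.8  0.6] op 0.497 shift cm [-0.18  0.02 -0.06] turn [-0.02 -0.03  0.07]
none
[349 216] [352 221] [351. 218.] 14
[324 233] [330 238] [326.69 235.62] 16
[349 216] [353 221] [351.07 218.  ] 14
```

View pics/c12.png

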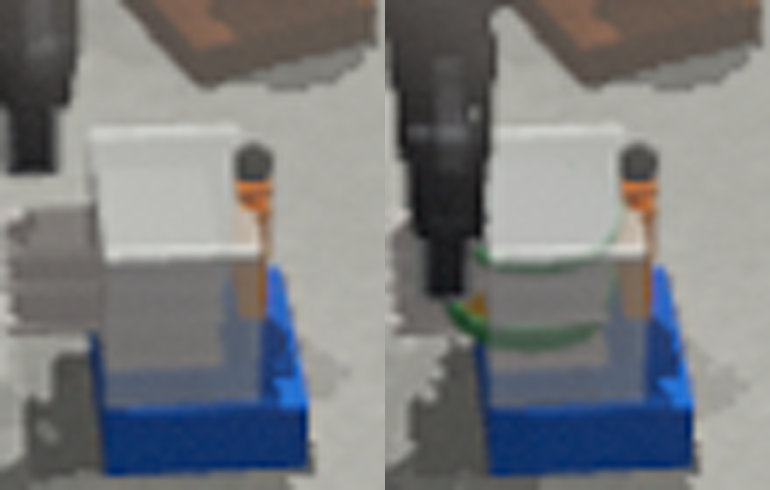

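The side crop shows the silver rim (right end near 622) ahead of the gold rim (right end near 605), so the gold disc is not home. The fingertips at z ≈ 35 must have met the foot's front wall. I'll finish the silver disc, then push the gold again with the tips higher.

Request:
{"api": "apply_moves", "payload": {
  "plan": "0.04 0 0 0 0 0 0.5"
}}

```text
clock: 27.8
eef_pos: [521.6, -105.1, 68.1]
tcp_rot: [-1.57, -0.001, -0.599]
contact_force: [-1.1, 1.7, 1.1]
opening: 0.501
```

Request:
{"api": "apply_moves", "payload": {
  "plan": "0.04 0 0 0 0 0 0.5"
}}

```text
clock: 27.9
eef_pos: [521.7, -105.2, 68.1]
tcp_rot: [-1.571, -0.0, -0.599]
contact_force: [-1.6, 2.6, 2.1]
opening: 0.5
```

Request:
{"api": "apply_moves", "payload": {
  "plan": "0.04 0 0 0 0 0 0.5"
}}

```text
clock: 28.0
eef_pos: [521.7, -105.3, 68.0]
tcp_rot: [-1.571, 0.0, -0.599]
contact_force: [-1.3, 2.2, 1.4]
opening: 0.5
```

Request:
{"api": "apply_moves", "payload": {
  "plan": "0.04 0 0 0 0 0 0.5"
}}

```text
clock: 28.1
eef_pos: [521.7, -105.3, 68.0]
tcp_rot: [-1.571, 0.001, -0.599]
contact_force: [-1.2, 1.6, 0.9]
opening: 0.5
```

It stopped at x = −14.1. To rule out the fingers touching the cheeks, I'll back off, narrow the gap to about 36 mm so the fingers clear the cheek faces, and push again. If the disc is home, contact should come near −16.5.

Request:
{"api": "apply_moves", "payload": {
  "plan": "-0.6 0 0 0 0 0 0.5;-0.4 0 0 0 0 0 0.58;0 0 -0.04 0 0 0 0.58;0 0 0 0 0 0 0.58;0.2 0 0 0 0 0 0.58;0.2 0 0 0 0 0 0.58;0.15 0 0 0 0 0 0.58;0 0 0 0 0 0 0.58"
}}

```text
clock: 28.9
eef_pos: [519.0, -103.6, 68.3]
tcp_rot: [-1.57, -0.002, -0.599]
contact_force: [0.3, -0.0, -0.9]
opening: 0.421
```

```bash
python3 -c "
from h import *
go(rk(-16.5,0,68))"
```

```text
t 28.9 tcp [ 519.  -103.6   68.3] rack [-17.3, 0.3] F [ 0.3 -0.  -0.9] op 0.421 shift cm [ 0.08  0.03 -0.03] turn [-0.04 -0.02  0.13]
```

Request:
{"api": "apply_moves", "payload": {
  "plan": "0.05 0 0 0 0 0 0.58"
}}

```text
clock: 29.0
eef_pos: [519.2, -103.8, 68.2]
tcp_rot: [-1.57, -0.002, -0.599]
contact_force: [-1.5, 1.6, 0.4]
opening: 0.421
```

Request:
{"api": "apply_moves", "payload": {
  "plan": "0.05 0 0 0 0 0 0.58"
}}

```text
clock: 29.1
eef_pos: [519.2, -103.9, 68.1]
tcp_rot: [-1.57, -0.001, -0.599]
contact_force: [-1.7, 2.5, 2.1]
opening: 0.423
```

Request:
{"api": "apply_moves", "payload": {
  "plan": "0.05 0 0 0 0 0 0.58"
}}

```text
clock: 29.2
eef_pos: [519.2, -104.0, 68.0]
tcp_rot: [-1.571, 0.0, -0.599]
contact_force: [-2.5, 2.5, 2.6]
opening: 0.421
```

Request:
{"api": "apply_moves", "payload": {
  "plan": "0.05 0 0 0 0 0 0.58"
}}

```text
clock: 29.3
eef_pos: [519.3, -104.0, 68.0]
tcp_rot: [-1.571, 0.001, -0.599]
contact_force: [-3.2, 2.9, 3.6]
opening: 0.421
```

Contact came at −16.8 against −16.5 expected, with 4.3 N and no motion, so the silver disc is home. Now the gold disc again, with the tips higher (TCP z ≈ 47).

Request:
{"api": "apply_moves", "payload": {
  "plan": "-0.5 0 0 0 0 0 0.58;-1.5 0 0 0 0 0 0.58;-2 0 0 0 0 0 0.58;0 0.7 0 0 0 0 0.58;0 0.7 0 0 0 0 0.58;0 0.6 0 0 0 0 0.58;0 0 0 0 0 0 0.58;0 0 0 0 0 0 0.58"
}}

```text
clock: 30.1
eef_pos: [485.3, -80.7, 46.3]
tcp_rot: [-1.57, -0.003, -0.599]
contact_force: [-0.3, -0.3, 0.1]
opening: 0.42
```

```bash
python3 -c "
from h import *
go(rk(-24,0,47))"
```

```text
t 30.1 tcp [485.3 -80.7  46.3] rack [-58.0, 0.2] F [-0.3 -0.3  0.1] op 0.42 shift cm [ 3.4  -0.06 -0.02] turn [-0.04 -0.02  0.16]
```

Request:
{"api": "apply_moves", "payload": {
  "plan": "0.8 -0.05 0 0 0 0 0.58;0.8 0 0 0 0 0 0.58;0.8 0 0 0 0 0 0.58;0.5 0 0 0 0 0 0.58;0.1 0 0 0 0 0 0.58;0 0 0 0 0 0 0.58"
}}

```text
clock: 30.7
eef_pos: [514.5, -100.4, 47.4]
tcp_rot: [-1.569, -0.005, -0.6]
contact_force: [0.1, 0.6, -0.5]
opening: 0.42
```

```bash
python3 -c "
from h import *
go(rk(-17,0,47))"
```

```text
t 30.7 tcp [ 514.5 -100.4   47.4] rack [-22.9, 0.4] F [ 0.1  0.6 -0.5] op 0.42 shift cm [ 0.59  0.05 -0.04] turn [-0.09 -0.07  0.29]
```

Request:
{"api": "apply_moves", "payload": {
  "plan": "0.1 0 0 0 0 0 0.58;0.1 0 0 0 0 0 0.58"
}}

```text
clock: 30.9
eef_pos: [515.7, -101.4, 47.4]
tcp_rot: [-1.569, -0.004, -0.6]
contact_force: [-0.1, 1.0, -0.9]
opening: 0.42
```

Request:
{"api": "apply_moves", "payload": {
  "plan": "0.1 0 0 0 0 0 0.58"
}}

```text
clock: 31.0
eef_pos: [516.4, -101.9, 47.4]
tcp_rot: [-1.569, -0.004, -0.6]
contact_force: [-0.7, 0.7, 0.3]
opening: 0.424
```

Request:
{"api": "apply_moves", "payload": {
  "plan": "0.06 0 0 0 0 0 0.58"
}}

```text
clock: 31.1
eef_pos: [516.8, -102.2, 47.4]
tcp_rot: [-1.569, -0.004, -0.6]
contact_force: [0.4, 0.3, 0.1]
opening: 0.42
```

Request:
{"api": "apply_moves", "payload": {
  "plan": "0.06 0 0 0 0 0 0.58"
}}

```text
clock: 31.2
eef_pos: [517.3, -102.5, 47.4]
tcp_rot: [-1.569, -0.004, -0.6]
contact_force: [0.5, -0.4, 0.7]
opening: 0.42
```

Request:
{"api": "apply_moves", "payload": {
  "plan": "0.05 0 0 0 0 0 0.58"
}}

```text
clock: 31.3
eef_pos: [517.5, -102.7, 47.4]
tcp_rot: [-1.57, -0.004, -0.6]
contact_force: [-0.6, 0.8, 0.2]
opening: 0.42
```

Request:
{"api": "apply_moves", "payload": {
  "plan": "0.05 0 0 0 0 0 0.58"
}}

```text
clock: 31.4
eef_pos: [517.7, -102.8, 47.3]
tcp_rot: [-1.57, -0.003, -0.6]
contact_force: [-1.5, -0.0, 0.5]
opening: 0.418
```

Request:
{"api": "apply_moves", "payload": {
  "plan": "0.05 0 0 0 0 0 0.58"
}}

```text
clock: 31.5
eef_pos: [517.9, -103.0, 47.2]
tcp_rot: [-1.57, -0.003, -0.6]
contact_force: [-0.6, 1.4, 1.0]
opening: 0.421
```

Request:
{"api": "apply_moves", "payload": {
  "plan": "0.05 0 0 0 0 0 0.58"
}}

```text
clock: 31.6
eef_pos: [518.2, -103.3, 47.2]
tcp_rot: [-1.57, -0.002, -0.6]
contact_force: [-2.2, 1.6, 0.8]
opening: 0.418
```

Request:
{"api": "apply_moves", "payload": {
  "plan": "0.06 0 0 0 0 0 0.58"
}}

```text
clock: 31.7
eef_pos: [518.6, -103.6, 47.2]
tcp_rot: [-1.57, -0.002, -0.6]
contact_force: [-2.0, 0.8, 0.8]
opening: 0.421
```

Request:
{"api": "apply_moves", "payload": {
  "plan": "0.06 0 0 0 0 0 0.58"
}}

```text
clock: 31.8
eef_pos: [518.9, -103.9, 47.2]
tcp_rot: [-1.57, -0.002, -0.6]
contact_force: [-1.3, 1.0, 1.2]
opening: 0.416
```

Request:
{"api": "apply_moves", "payload": {
  "plan": "0.05 0 0 0 0 0 0.58"
}}

```text
clock: 31.9
eef_pos: [519.0, -104.0, 47.1]
tcp_rot: [-1.57, -0.001, -0.6]
contact_force: [-1.8, 3.1, 2.6]
opening: 0.423
```

Request:
{"api": "apply_moves", "payload": {
  "plan": "0.05 0 0 0 0 0 0.58"
}}

```text
clock: 32.0
eef_pos: [519.0, -104.1, 47.1]
tcp_rot: [-1.57, -0.0, -0.6]
contact_force: [-2.8, 3.0, 2.8]
opening: 0.424
```

The gold disc stopped at x = −17.0 with about 4 N, matching the silver's −16.8, so both are against the stop. I'll retreat clear of everything and check by numbers.

Request:
{"api": "apply_moves", "payload": {
  "plan": "-0.5 0 0 0 0 0 0.58;-2 0 0 0 0 0 0.58;-3 0 0 0 0 0 0.58;-3 0 0 0 0 0 0.5;-1 -3 0 0 0 0 0.5;0 -4 0 0 0 0 0.5;0 -4 0 0 0 0 0.5;-1 -2 4 0 0 0 0.5;-1 0 4 0 0 0 0.5;-1 0 4 0 0 0 0.5;-1 0 4 0 0 0 0.5;-1 0 4 0 0 0 0.5;-1 0 4 0 0 0 0.5;-1 0 4 0 0 0 0.5;-1 0 4 0 0 0 0.5;0 0 0 0 0 0 0.5;0 0 0 0 0 0 0.5"
}}

```text
clock: 33.7
eef_pos: [560.0, 273.2, 184.9]
tcp_rot: [-1.558, -0.018, -0.603]
contact_force: [-0.2, -0.3, -0.0]
opening: 0.498
```

```bash
python3 -c "
from h import *
for n,box in (('top',(350,175,40,40)),('side',(340,200,25,55))):
  a=cv2.imread(f'pics/{n}0.png'); b=r.grab_frame(n); cv2.imwrite(f'pics/{n}_end.png',b)
  for im in (a,b):
    x,y,w,h=box; m=cv2.inRange(cv2.cvtColor(im[y:y+h,x:x+w],cv2.COLOR_BGR2HSV),(6,110,90),(20,255,255)); M=cv2.moments(m); print(n,'orange',M['m00']/255,round(M['m10']/M['m00']+x,2),round(M['m01']/M['m00']+y,2))
  # bystander differences
  d=cv2.absdiff(a,b).max(2); print(n,'changed px',[ (k,int((d[v:v+H,u:u+W]>40).sum())) for k,(u,v,W,H) in (dict(balls=(235,80,80,70),dropper=(362,128,24,24),dish=(270,255,45,42),brush=(375,250,75,28),beaker=(468,218,46,36),bottle=(110,155,50,40)) if n=='top' else dict(balls=(315,115,55,85),dropper=(385,205,20,32),dish=(225,226,42,30),brush=(297,274,58,56),beaker=(393,300,42,55),bottle=(232,118,28,50))).items()])
b=cv2.imread('pics/side_end.png'); m=cv2.inRange(cv2.cvtColor(b[195:265,310:365],cv2.COLOR_BGR2HSV),(40,35,20),(90,255,230))
for row,l in enumerate(m): 
  k=np.flatnonzero(l)
  if len(k): print(row+195,k+310)
for name,z in (('thin',93-8.8+2.6),('thick',54.3)):
  c=[proj('side',rk(20.5+32*np.cos(t),32*np.sin(t),z)) for t in np.linspace(0,6.28,60)]; c=np.array(c); print(name,'pred bbox',c.min(0).round(1),c.max(0).round(1))
go(rk(0,0,200))
"
```

```text
top orange 31.0 367.81 187.23
top orange 31.0 367.81 187.23
top changed px [('balls', 0), ('dropper', 0), ('dish', 1660), ('brush', 0), ('beaker', 0), ('bottle', 1506)]
side orange 22.0 351.23 220.5
side orange 23.0 351.3 220.3
side changed px [('balls', 0), ('dropper', 0), ('dish', 918), ('brush', 0), ('beaker', 0), ('bottle', 110)]
222 [324]
223 [325]
224 [325 326]
225 [326 327 328]
226 [327 328 329]
227 [329]
228 [333 334 335 336 337 338 339]
231 [347]
232 [324 325 347]
233 [324 325 326 347]
234 [325 326 347]
235 [325 326 327 328 329]
236 [326 327 328 329 340]
237 [327 328 329 330 331 332 333 334 335 336 337 338 339 340 341 342 343 344
 345]
238 [329 330 331 332 333 334 335 336 337 338 339 340 341 342 343]
239 [331 332 333 334 335 336 337 338 339 340 341]
thin pred bbox [323.4 213.5] [348.5 228.5]
thick pred bbox [323.4 223.5] [348.1 238.7]
t 33.8 tcp [560.  272.3 185.2] rack [-195.2, 333.9] F [ 0.4 -0.2 -0.1] op 0.502 shift cm [ 19.73  -1.56 -33.27] turn [-0.75 -0.3   1.04]
```

```bash
python3 -c "
from rig import r
print(r.sign_off())"
```

```text
the job is handed in; nothing more can be done
None
```

Both discs are in the cassette, shiny side up, and I handed the job in at about 34 s. The thick gold disc is in the bottom slot, the thin silver one is in the top slot, and the middle slot is empty.

**Each disc home:** On the last pushes both discs stopped at nearly the same depth: finger position −17.0 mm for gold and −16.8 mm for silver. The push force was about 4 N with no further motion. In the final side picture both left rims line up at column 324, within a pixel of where discs at home should appear.

**The stop:** The orange stop did not measurably move: no change in the top view and about 0.2 px in the side view. The highest push force was about 5.5 N, against the 12 N at which it slips.

**What went wrong on the way:**
- **Gold grip:** my first grip was off-centre and too high, so I released and gripped again.
- **Gold push:** the first push stopped about 2 mm short, most likely because the fingertips met the cassette's foot. A side crop showed this, and I pushed again with the tips higher.
- **Cassette height:** it sits about 8.8 mm higher above the bench than I first assumed. I found this by touching its top tongue.

**Bystanders:** the ball stand, dropper jar, brush and beaker look unchanged in both views. I couldn't confirm the dish and the bottle: their image areas did change, probably because the arm or its shadow covers them. All moves near them were well above the dish and I felt no contact. I also did not measure the discs' centring across the slots separately; it rests on the cheeks and the predicted rim positions.

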